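# Index the pigment carousel and load a pot

## Robot

A 7-joint arm with a two-finger parallel gripper is mounted at the origin on the work surface; the furniture and walls round the work are solid. World frame = base frame: x ahead of the robot, y to its left, z up, the work surface at z = 0. Lengths are in m, angles in rad, forces in N, time in s.
With the tool pointing down it reaches from about 0.425 to 0.95 m from the base axis. Payload 4.7 kg.
Tool frame: the origin (TCP) lies on the centre line of the jaws, within the pads' length; the fingertips stand 8 mm ahead of it and the grasp point (between the pads) lies 11 mm behind it; z points along the fingers, y is the line along which they close (so a half turn about z gives the same grasp; the last joint's range is limited). The gripper opens to 85 mm and grips with 20 to 120 N. Pads are 22 mm wide; open, the fingers measure 114 mm over their backs; the gripper's body (76 mm by 85 mm) begins 54 mm behind the grasp point. The pads swing forward as they close: fully open they stand 13 mm farther back than shut.
Start: joints at [1.155, 0.469, -0.049, 1.532, 0.024, 1.141, -0.082], TCP at [0.255, -0.625, 0.239] pointing down, gripper open.
Joint ranges: [-2.59, 2.59], [-0.33, 1.99], [-1.39, 1.29], [0.1, 2.45], [-1.04, 4.18], [0.21, 1.99], [-2.66, 2.66]. Speed limits (rad/s): [2.57, 2.57, 3.14, 3.14, 3.14, 3.14, 3.14].

## Interface

Orientations are given as a unit quaternion [w, x, y, z].
In Python, from workcell import get_obs, read_camera, calibration, manip gives the robot as it stands.
- The arm moves only by the tool jog_arm, never from a script. Its argument "plan" is a list of rows, each an object with "linear": the shift along the world's x, y, z as a fraction of full scale, a list of three; "angular": the turn, a rotation vector about the world's x, y, z as a fraction of full scale, a list of three; "hand": the gripper command: -1 is shut, 1 is fully open, values between are in proportion. In form: [{"linear": [x, y, z], "angular": [ax, ay, az], "hand": hand}, ...]. A call has 1 to 12 rows; each row is the pose to reach, as a shift and turn from the pose commanded when the call began, turning the shorter way round; what a row does not reach only later rows make up. Full scale, the value 1, is 0.3 m for a shift and pi rad for a turn. A row lasts 1/8 s, in which the tool goes at most 62.5 mm and 10.7 degrees, less where a joint would pass 70% of its speed; a pose out of reach is approached as far as the arm can. A call with a number of a shift or a turn outside -1 to 1 is refused whole. A call with a gripper value outside its range is refused whole. The fingers move at their own pace and stop on an object; "squeeze" is the grip in N (left out, the last holds). Time passes only in rows, so rows that repeat a pose let the fingers close. It gives the time, the measured TCP pose, the force, the opening and the grip force at its end, in the units of the state.
- get_obs(): the state, without advancing time (a new reading comes with each control period).
- read_camera(name): name is "scene" or "top" or "wrist"; returns (picture, depth): 480x640x3 uint8, red, green, blue; 480x640 float32, m along the optical axis (not along the pixel's ray), 0 where there is no reading.
- calibration(name): a dict with "fovy" (degrees; the focal length in pixels is half the picture's height over the tangent of half this angle, whatever the lens; pixels are square), "cx", "cy" (the principal point, pixels), "R" (3x3) and "t" (3): a world point X has camera coordinates R X + t. Camera axes: x right, y down, z forward; pixel columns grow to the right and rows downward; lengths in m; the calibration is good to about 2 mm. A picture is of the moment at which its call begins: read the wrist's pose just before it. calibration takes no time and is no camera call; for the wrist camera it gives the pose at the moment of the call.
- manip.close_job(): hands the job in; it is judged then, once.
The state is a dict: "t": time; "joints": joint angles; "joint_velocities": joint speeds; "joint_efforts": joint torques, N m; "tool_pos": TCP position; "eef_rot": TCP orientation; "wrist_force": force on the tool from outside, world axes, zero at the start; "moment": the same for the moment, N m; "gripper_width": opening from 0.0 (shut) to 1.0 (fully open); "grasp_force": force on a finger pad.
Only numpy, scipy, OpenCV 4.12 (cv2) and the standard library are available. Lean on these libraries where they do the work, as an engineer would, in place of code of your own. Each camera call takes 0.05 s, during which the arm holds its last target. There are 200 camera calls.

## Task

Turn the pot carousel by its centre handle until the empty wide round pocket stands at the fixed pointer on the carousel's base. Then pick up the tallest of the three lidded pigment pots standing on the bench and set it upright inside that pocket, leaving the pocket at the pointer.

Things in the scene. Friction and masses are not known exactly. Their poses are not given: they have to be found in the camera images.
- carousel (a joint): angle in rad of the carousel disc (plywood, 300 mm across, top 40 mm above the bench), anticlockwise positive from above; 0 when the empty wide pocket stands at the pointer, 0.5 to 1.35 at the start. Friction about 0.12 N m; stays where left. The pointer is a dark diamond, 45 mm across, on a lug fixed to the base just outside the rim, on the robot's side.
- handle (a point): centre of the carousel's wooden handle bar, on the turning axis, 119 mm above the bench. The bar is 70 mm long, 16 mm wide and 30 mm high (104 to 134 mm above the bench) on a thin post; the point's x axis lies along the bar, its y axis across it, and it turns with the disc. The other things on the disc stay below 93 mm above the bench.
- pocket (a point): centre of the floor of the empty wide round pocket, 100 mm from the carousel's axis, 40 mm above the bench; it turns with the disc. The pocket is a grey ring standing on the disc, inner diameter 72 mm, outer 80 mm, 12 mm high. The disc also carries, at quarter turns: a square tray, a narrow tube 30 mm high, and opposite the empty pocket an equal ring filled by a fixed short pot.
- tall_pot_mid (a point): centre, half-way up (38 mm above its foot), of the tallest pigment pot: a closed round jar with a screw lid, 76 mm high, body 52 mm across, lid (top 14 mm) 55 mm across, about 0.1 kg, standing upright on the bench. Its z axis points up. The other two pots on the bench are of the same width but 64 and 52 mm high.
Not all that is in view belongs to the job. What is shaped like the part that bears tall_pot_mid but blue, green or orange is not meant.

How it is judged:
On the way, in this order (a step that is already met when the one before it is completed fails the run):
1. the empty pocket stands at the pointer (within 10 degrees), the tall pot not yet brought to it (value of joint carousel between -0.175 and 0.175 rad and distance between tall_pot_mid and pocket above 0.12 m), for 0.2 s.
2. the tall pot stands in the pocket (horizontal distance between tall_pot_mid and pocket below 0.015 m and z of tall_pot_mid in the frame of pocket below 0.042 m), for 0.2 s.
At the end, for the whole second after the job is handed in: The pocket is at the pointer within 10 degrees (carousel angle between -0.175 and 0.175 rad) and at rest, and the tallest pot stands upright (within 7 degrees) on the pocket's floor inside its ring (all of step 2 and value of joint carousel between -0.175 and 0.175 rad and z of tall_pot_mid in the frame of pocket above 0.033 m and angle between tall_pot_mid's own z axis and vertical below 0.12 rad and velocity of joint carousel between -0.05 and 0.05 rad/s); the robot touches nothing.
It also fails if it takes over 54 s, if anything falls off the work surface, if the arm or the gripper's body presses on something with over 40 N, if the wrist force passes 120 N, or if a joint passes its speed limit or range.

## Working session

There is one attempt and no reset: what is moved stays moved. The work goes in short steps, Python scripts to look and compute and a tool call to move; the robot and the scene stay as the last step left them, time stands still between calls to the robot, and variables do not carry over. Pictures are saved under pics/ and viewed, at most 10 in all, crops included, and the job is handed in when it is done.

Besides the shell and the picture viewer there is one more tool, called after "Emit:" as name(argument=value, ...), one argument or row to a line, values as JSON. jog_arm: Moves the arm, as the interface text tells. Its arguments: {"type":"object","properties":{"plan":{"type":"array"},"squeeze":{"type":"number"}},"required":["plan"]}

```bash
mkdir -p pics
cat > h.py <<'E'
import numpy as np, cv2
from workcell import get_obs, read_camera, calibration, manip
def cam(n):
    c=calibration(n); p,d=read_camera(n); return p,d,c
def pts(d,c):
    f=240/np.tan(np.radians(c["fovy"])/2); v,u=np.mgrid[:480,:640]
    P=np.stack([(u-c["cx"])/f*d,(v-c["cy"])/f*d,d],-1)
    return (P-np.array(c["t"]))@np.array(c["R"])
def ray(u,v,z,c):
    f=240/np.tan(np.radians(c["fovy"])/2);R=np.array(c["R"]);t=np.array(c["t"])
    o=-R.T@t; r=R.T@np.array([(u-c["cx"])/f,(v-c["cy"])/f,1]); return o+r*(z-o[2])/r[2]
E
python3 - <<'E'
from h import *
for n in("top","scene"):
    p,d,c=cam(n); np.savez(n+"0.npz",p=p,d=d,**c); cv2.imwrite(f"pics/{n}0.png",p[:,:,::-1]); print(n,c)
print(get_obs())
E
```

```text
top {'fovy': 51.54083023045148, 'cx': 317.90680570323315, 'cy': 240.7532378899658, 'R': array([[-0.0147407 , -0.99947643, -0.02880226],
       [-0.98530572,  0.01942178, -0.16969215],
       [ 0.17016269,  0.02587765, -0.98507614]]), 't': array([-0.1374854 ,  0.57074799,  1.03010936])}
scene {'fovy': 51.568307674625586, 'cx': 324.7893668373038, 'cy': 233.152942177794, 'R': array([[-0.70220296, -0.71197553,  0.00136282],
       [-0.56554332,  0.55661582, -0.60855532],
       [ 0.43251793, -0.42810007, -0.79351028]]), 't': array([0.29562322, 0.45496373, 0.8665005 ])}
{'t': 0.1, 'joints': array([ 1.15508402,  0.46935118, -0.04860276,  1.53356069,  0.02408838,
        1.14098137, -0.082324  ]), 'joint_velocities': array([-6.96976434e-04, -2.01612953e-03, -5.79599267e-05, -2.81729052e-03,
        3.38459391e-04,  2.17475817e-03,  4.06044588e-04]), 'joint_efforts': array([ 1.85167441e-04, -5.11515284e+01, -4.69564693e-02, -2.38392448e+01,
        1.08615076e-02,  4.30550863e-03, -1.15011701e-05]), 'tool_pos': array([ 0.25446865, -0.62465745,  0.23837867]), 'eef_rot': array([-8.37262394e-04,  9.81354239e-01,  1.92205934e-01, -1.86622809e-04]), 'wrist_force': array([-0.25710201,  0.27366119,  0.63412822]), 'moment': array([-0.02061546,  0.02519408,  0.04707101]), 'grasp_force': 0.0, 'gripper_width': 1.0023877738834375}
```

View pics/top0.png

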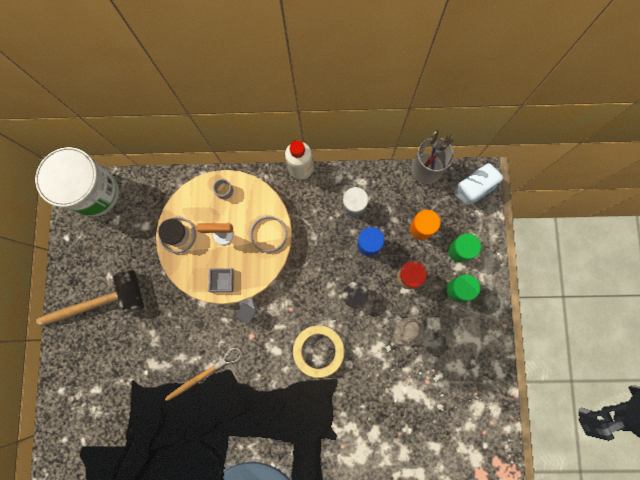

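View pics/scene0.png

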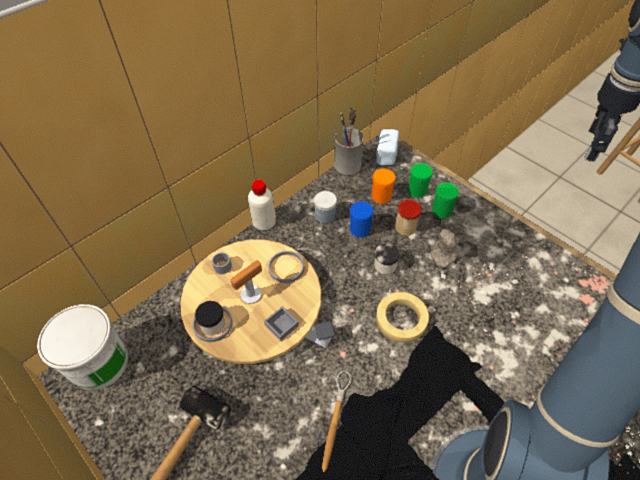

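The top view shows the carousel centred near (224,236), the empty ring at (269,235), the handle bar at (213,228) and the pointer at (245,311). The lidded-pot candidates are white lid (355,200), red lid (413,275) and black lid (356,295). The blue (371,241), orange (426,224) and green (466,248; 464,288) ones are decoys by colour. The scene view agrees; I'll measure heights and check a crop.

Run:
```python
from h import *
L={}
for n in("top","scene"):
    z=dict(np.load(n+"0.npz")); L[n]=(z["p"],z["d"],{k:z[k] for k in("fovy","cx","cy","R","t")})
p,d,c=L["top"];P=pts(d,c)
for nm,u,v in [("white",355,200),("red",413,275),("black",356,295),("blue",371,241),("orange",426,224),("green",466,248),("green2",464,288)]:
    w=P[v-14:v+15,u-14:u+15].reshape(-1,3); w=w[(w[:,2]>.03)&(w[:,2]<.12)]
    zt=np.percentile(w[:,2],92); t=w[w[:,2]>zt-.007]; print(nm,zt.round(4),((t.max(0)+t.min(0))/2).round(4),(t.max(0)-t.min(0)).round(3))
m=(P[...,2]>.034)&(P[...,2]<.046)&(np.hypot(P[...,0]-P[236,224,0],P[...,1]-P[236,224,1])<.18)
ct=max(cv2.findContours(m.astype(np.uint8),0,1)[0],key=cv2.contourArea)
(u,v),r=cv2.minEnclosingCircle(ct); e=cv2.fitEllipse(cv2.convexHull(ct)); print("disc",ray(u,v,.04,c),r,ray(*e[0],.04,c),e)
w=P[215:255,180:260].reshape(-1,3);w=w[(w[:,2]>.12)&(w[:,2]<.15)]
q=cv2.minAreaRect(w[:,:2].astype(np.float32)); print("bar",q,np.median(w[:,2]))
# ring region
w=P[205:265,240:300].reshape(-1,3); w=w[(w[:,2]>.046)&(w[:,2]<.062)]; print("ring",len(w),cv2.minEnclosingCircle(w[:,:2].astype(np.float32)))
hsv=cv2.cvtColor(p,cv2.COLOR_RGB2HSV)
print("pointer",ray(245,311,.03,c),P[311,245])
a=cv2.resize(p[150:350,130:330],(600,600)); cv2.imwrite("pics/car.png",a[:,:,::-1])
p2=L["scene"][0]; cv2.imwrite("pics/pots.png",cv2.resize(p2[150:290,290:470],(720,560))[:,:,::-1])
```

```text
white 0.0671 [ 0.6556 -0.2292  0.0657] [0.054 0.052 0.011]
red 0.079 [ 0.4907 -0.3437  0.0769] [0.052 0.053 0.01 ]
black 0.0552 [ 0.4509 -0.2231  0.0528] [0.053 0.053 0.009]
blue 0.079 [ 0.5642 -0.2587  0.0772] [0.053 0.053 0.01 ]
orange 0.0788 [ 0.5991 -0.3778  0.0774] [0.053 0.053 0.011]
green 0.0786 [ 0.5461 -0.459   0.077 ] [0.051 0.055 0.011]
green2 0.0787 [ 0.461  -0.4498  0.0765] [0.054 0.053 0.01 ]
disc [0.58392182 0.06127288 0.04      ] 68.5062484741211 [0.58354883 0.06085858 0.04      ] ((223.1509246826172, 236.2757568359375), (132.07044982910156, 136.74244689941406), 54.620765686035156)
bar ((0.586434543132782, 0.06108064949512482), (0.06978567689657211, 0.016201307997107506), 88.89625549316406) 0.13416853126378034
ring 253 ((0.5864282846450806, -0.029937710613012314), 0.07271602004766464)
pointer [0.4205391  0.01274186 0.03      ] [0.41994228 0.00958212 0.04812175]
```

View pics/pots.png

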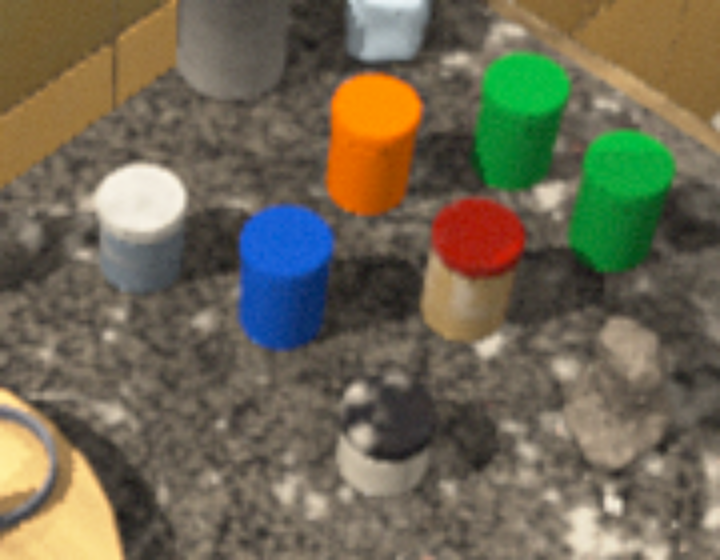

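View pics/car.png

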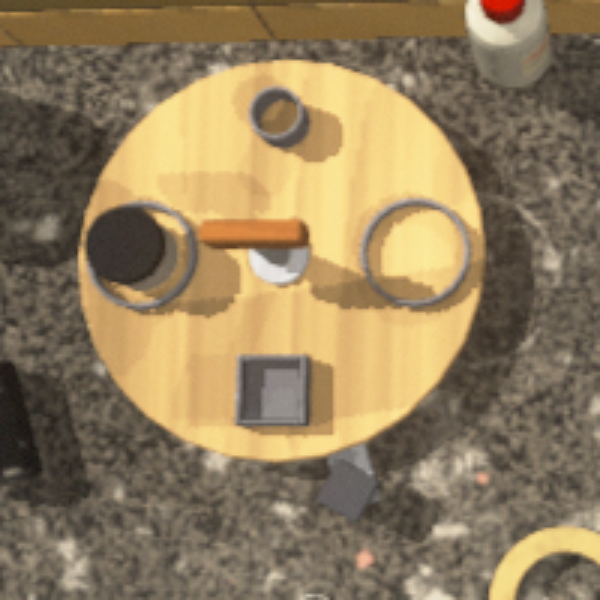

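The crops confirm the red-lidded cream jar is the tallest lidded pot (76 mm class); white and black are shorter. Crop 2 shows the ring at full-image (268.7,234) and the diamond at (246,312.7).

Run:
```python
from h import *
z=dict(np.load("top0.npz"));p,d=z["p"],z["d"];c=z;P=pts(d,c)
r=ray(268.7,234,.052,c); w=P[306:318,240:252].reshape(-1,3);print(np.median(w,0))
q=ray(246,312.7,np.median(w[:,2]),c); f=ray(176.5,235,.052,c)
ax=np.array([.585,.061,0]);a=lambda v:np.degrees(np.arctan2(v[1],v[0]))
print(r,q,f,(r+f)/2,a(r-f),a(r-ax),a(q-ax),np.hypot(*(r-ax)[:2]))
```

```text
[0.4179909  0.00785753 0.04908406]
[ 0.58434885 -0.04098686  0.052     ] [0.41630992 0.00725043 0.04908406] [0.58618526 0.1604612  0.052     ] [0.58526706 0.05973717 0.052     ] -90.52229574038499 -90.36580677216598 -162.32660662251038 0.10198894096869458
```

Emit:
jog_arm(
  plan=[
    {"linear":[0.5,1,0],"angular":[0,0,0.18],"hand":1},
    {"linear":[0.5,1,0],"angular":[0,0,0.18],"hand":1},
    {"linear":[0.5,1,0],"angular":[0,0,0.18],"hand":1},
    {"linear":[0.5,1,0],"angular":[0,0,0.18],"hand":1},
    {"linear":[0.5,1,0],"angular":[0,0,0.18],"hand":1},
    {"linear":[0.5,1,0],"angular":[0,0,0.18],"hand":1},
    {"linear":[0.5,1,0],"angular":[0,0,0.18],"hand":1},
  ],
)

```text
t: 0.98
tool_pos: [0.4055, -0.3232, 0.2393]
eef_rot: [-0.0, 0.888, 0.46, 0.0]
wrist_force: [0.6, -0.7, 0.2]
gripper_width: 1.001
grasp_force: 0.0
```

Emit:
jog_arm(
  plan=[
    {"linear":[0.5,1,0],"angular":[0,0,0.19],"hand":1},
    {"linear":[0.5,1,0],"angular":[0,0,0.19],"hand":1},
    {"linear":[0.5,1,0],"angular":[0,0,0.19],"hand":1},
    {"linear":[0.5,1,0],"angular":[0,0,0.19],"hand":1},
    {"linear":[0.5,1,0],"angular":[0,0,0.19],"hand":1},
    {"linear":[0.5,1,0],"angular":[0,0,0.19],"hand":1},
    {"linear":[0.5,1,0],"angular":[0,0,0.19],"hand":1},
  ],
)

```text
t: 1.85
tool_pos: [0.5552, -0.025, 0.2388]
eef_rot: [-0.0, 0.714, 0.7, -0.0]
wrist_force: [0.0, -1.2, 0.4]
gripper_width: 0.999
grasp_force: 0.0
```

Emit:
jog_arm(
  plan=[
    {"linear":[0.1,0.285,0],"angular":[0,0,0],"hand":1},
    {"linear":[0.1,0.285,0],"angular":[0,0,0],"hand":1},
    {"linear":[0.1,0.285,0],"angular":[0,0,0],"hand":1},
    {"linear":[0.1,0.285,0],"angular":[0,0,0],"hand":1},
  ],
)

```text
t: 2.35
tool_pos: [0.5845, 0.0568, 0.2388]
eef_rot: [0.0, 0.716, 0.698, -0.001]
wrist_force: [0.3, -1.0, -0.1]
gripper_width: 0.999
grasp_force: 0.0
```

Run:
```python
from h import *
o=get_obs();print(o["tool_pos"],o["eef_rot"],o["joints"].round(2))
p,d,c=cam("wrist"); cv2.imwrite("pics/w1.png",p[:,:,::-1]);P=pts(d,c)
m=(P[...,2]>.12)&(P[...,2]<.142)&(np.hypot(P[...,0]-.585,P[...,1]-.06)<.06)
print(m.sum(),cv2.minAreaRect(P[m][:,:2].astype(np.float32)),np.median(P[m][:,2]))
```

```text
[0.58453661 0.05683746 0.23880563] [ 3.70700808e-04  7.16155069e-01  6.97940265e-01 -1.08005434e-03] [ 0.27  0.39 -0.57  1.72  0.23  1.1  -0.4 ]
2734 ((0.5863208174705505, 0.060374628752470016), (0.06918004900217056, 0.015615465119481087), 89.01490020751953) 0.13371530709745622
```

View pics/w1.png

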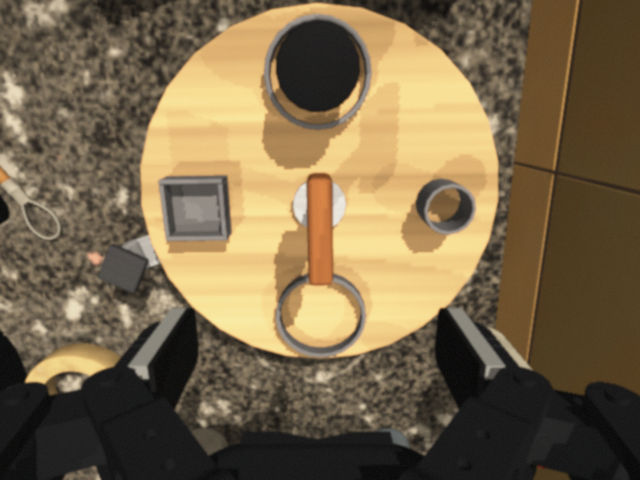

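The wrist view shows the bar at (320,228), aligned between the open fingers, with the empty ring at (320,313) and the pointer at (125,268). Descend and grip.

Emit:
jog_arm(
  plan=[
    {"linear":[0.004,0,-0.2],"angular":[0,0,0],"hand":1},
    {"linear":[0.004,0,-0.35],"angular":[0,0,0],"hand":1},
    {"linear":[0.004,0,-0.42],"angular":[0,0,0],"hand":1},
    {"linear":[0.004,0,-0.42],"angular":[0,0,0],"hand":1},
    {"linear":[0.004,0,-0.42],"angular":[0,0,0],"hand":-1},
    {"linear":[0.004,0,-0.42],"angular":[0,0,0],"hand":-1},
    {"linear":[0.004,0,-0.42],"angular":[0,0,0],"hand":-1},
    {"linear":[0.004,0,-0.42],"angular":[0,0,0],"hand":-1},
    {"linear":[0.004,0,-0.42],"angular":[0,0,0],"hand":-1},
    {"linear":[0.004,0,-0.42],"angular":[0,0,0],"hand":-1},
  ],
  squeeze=30,
)

```text
t: 3.65
tool_pos: [0.5868, 0.0604, 0.1141]
eef_rot: [0.001, 0.715, 0.699, 0.001]
wrist_force: [1.4, -0.6, 4.5]
gripper_width: 0.179
grasp_force: 34.9
```

Emit:
jog_arm(
  plan=[
    {"linear":[0,0,0],"angular":[0,0,-0.02],"hand":-1},
    {"linear":[0,0,0],"angular":[0,0,-0.06],"hand":-1},
    {"linear":[0,0,0],"angular":[0,0,-0.1],"hand":-1},
    {"linear":[0,0,0],"angular":[0,0,-0.14],"hand":-1},
    {"linear":[0,0,0],"angular":[0,0,-0.18],"hand":-1},
    {"linear":[0,0,0],"angular":[0,0,-0.22],"hand":-1},
    {"linear":[0,0,0],"angular":[0,0,-0.26],"hand":-1},
    {"linear":[0,0,0],"angular":[0,0,-0.3],"hand":-1},
    {"linear":[0,0,0],"angular":[0,0,-0.34],"hand":-1},
    {"linear":[0,0,0],"angular":[0,0,-0.38],"hand":-1},
    {"linear":[0,0,0],"angular":[0,0,-0.4],"hand":-1},
    {"linear":[0,0,0],"angular":[0,0,-0.4],"hand":-1},
  ],
)

```text
t: 5.15
tool_pos: [0.5873, 0.06, 0.1141]
eef_rot: [0.0, 0.989, 0.146, 0.002]
wrist_force: [4.9, -0.9, 4.2]
gripper_width: 0.183
grasp_force: 34.8
```

Emit:
jog_arm(
  plan=[
    {"linear":[0,0,0],"angular":[0,0,0],"hand":-1},
    {"linear":[0,0,0],"angular":[0,0,0],"hand":1},
    {"linear":[0,0,0],"angular":[0,0,0],"hand":1},
    {"linear":[0,0,0],"angular":[0,0,0],"hand":1},
    {"linear":[0,0,0],"angular":[0,0,0],"hand":1},
    {"linear":[0,0,0.2],"angular":[0,0,0],"hand":1},
    {"linear":[0,0,0.4],"angular":[0,0,0],"hand":1},
    {"linear":[0,0,0.44],"angular":[0,0,0],"hand":1},
    {"linear":[0,0,0.44],"angular":[0,0,0],"hand":1},
  ],
)

```text
t: 6.28
tool_pos: [0.5859, 0.0604, 0.2458]
eef_rot: [0.0, 0.989, 0.146, 0.001]
wrist_force: [0.1, 0.3, -0.5]
gripper_width: 1.0
grasp_force: 0.0
```

Run:
```python
from h import *
o=get_obs();print(o["tool_pos"],o["eef_rot"],o["joints"].round(2),o["t"])
p,d,c=cam("wrist"); cv2.imwrite("pics/w2.png",p[:,:,::-1]);P=pts(d,c); np.savez("w2.npz",p=p,d=d,**c)
m=(P[...,2]>.12)&(P[...,2]<.142)&(np.hypot(P[...,0]-.586,P[...,1]-.06)<.06)
print(m.sum(),cv2.minAreaRect(P[m][:,:2].astype(np.float32)),np.median(P[m][:,2]))
```

```text
[0.58592232 0.06041984 0.24583483] [1.07751864e-04 9.89314372e-01 1.45796607e-01 6.40849993e-04] [ 0.01  0.34 -0.24  1.73  0.09  1.09 -1.53] 6.275
2626 ((0.5866135954856873, 0.05979127436876297), (0.06944479793310165, 0.015969717875123024), 17.066112518310547) 0.13373815048167365
```

View pics/w2.png

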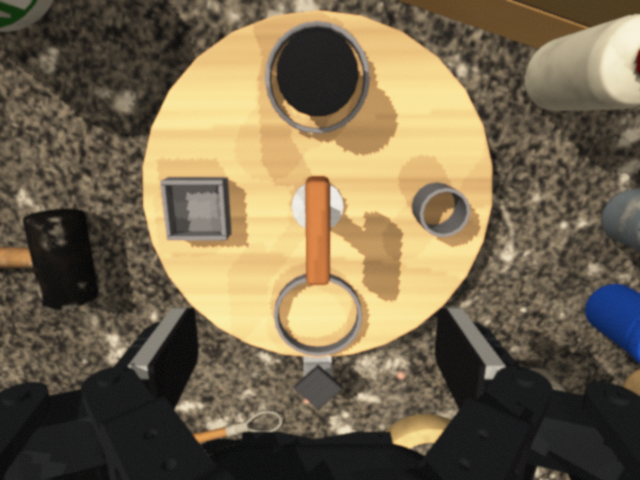

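The wrist view shows the pocket (318,313) in line with the pointer diamond (318,388). Bar angle 17.1° against pointer 17.7°, so the carousel is set. Now to the red pot.

Emit:
jog_arm(
  plan=[
    {"linear":[-0.2,-1,0],"angular":[0,0,0],"hand":1},
    {"linear":[-0.2,-1,0],"angular":[0,0,0],"hand":1},
    {"linear":[-0.2,-1,0],"angular":[0,0,0],"hand":1},
    {"linear":[-0.2,-1,0],"angular":[0,0,0],"hand":1},
    {"linear":[-0.2,-1,0],"angular":[0,0,0],"hand":1},
    {"linear":[-0.2,-1,0],"angular":[0,0,0],"hand":1},
  ],
)

```text
t: 7.08
tool_pos: [0.5225, -0.2454, 0.2426]
eef_rot: [0.0, 0.99, 0.141, -0.003]
wrist_force: [0.2, 0.6, -0.8]
gripper_width: 1.001
grasp_force: 0.0
```

Emit:
jog_arm(
  plan=[
    {"linear":[-0.117,-0.345,0],"angular":[0,0,0],"hand":1},
    {"linear":[-0.117,-0.345,0],"angular":[0,0,0],"hand":1},
    {"linear":[-0.117,-0.345,0],"angular":[0,0,0],"hand":1},
    {"linear":[-0.117,-0.345,0],"angular":[0,0,0],"hand":1},
  ],
)

```text
t: 7.58
tool_pos: [0.491, -0.3412, 0.2437]
eef_rot: [-0.001, 0.989, 0.147, -0.001]
wrist_force: [0.1, 0.8, 0.4]
gripper_width: 0.996
grasp_force: 0.0
```

Run:
```python
from h import *
o=get_obs();print(o["tool_pos"],o["eef_rot"],o["joints"].round(2),o["t"])
p,d,c=cam("wrist"); cv2.imwrite("pics/w3.png",p[:,:,::-1]);P=pts(d,c)
h=cv2.cvtColor(p,cv2.COLOR_RGB2HSV)
m=((h[...,0]<6)|(h[...,0]>174))&(h[...,1]>150)&(h[...,2]>60)&(P[...,2]>.06)&(P[...,2]<.09)
ct=max(cv2.findContours(m.astype(np.uint8),0,1)[0],key=cv2.contourArea);(u,v),r=cv2.minEnclosingCircle(ct)
print(u,v,r,ray(u,v,.076,c),np.median(P[m],0))
z=dict(np.load("w2.npz"));P=pts(z["d"],z);w=P[265:365,265:375].reshape(-1,3)
w=w[(w[:,2]>.048)&(w[:,2]<.058)];print("pocket",cv2.minEnclosingCircle(w[:,:2].astype(np.float32)),ray(318.5,313,.052,z))
```

```text
[ 0.49095463 -0.34116795  0.24366129] [-1.45741627e-03  9.89193543e-01  1.46606217e-01 -7.91806869e-04] [ 0.59  0.34 -0.06  1.71  0.02  1.09 -0.76] 7.575
322.3793029785156 217.0 35.31161117553711 [ 0.49085697 -0.34522688  0.076     ] [ 0.49054406 -0.34512692  0.07568937]
pocket ((0.4904089570045471, 0.030161406844854355), 0.040353868156671524) [0.49496161 0.03110717 0.052     ]
```

View pics/w3.png

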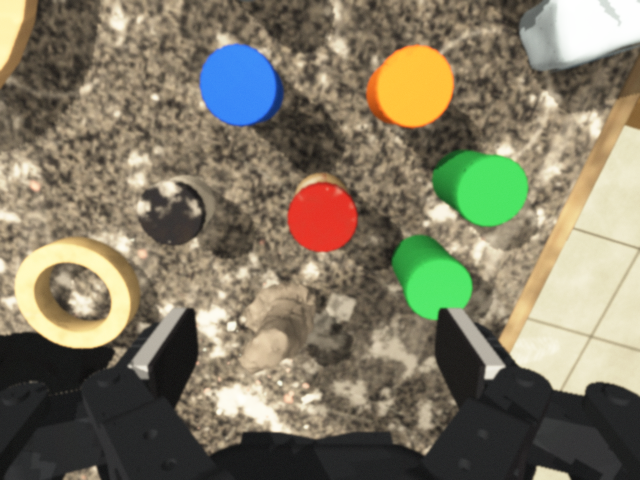

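The wrist view shows the red lid at (322,217), clear of the green pot (432,278) and the black pot (172,211). Descend and grip.

Emit:
jog_arm(
  plan=[
    {"linear":[0,-0.007,-0.2],"angular":[0,0,0],"hand":1},
    {"linear":[0,-0.007,-0.38],"angular":[0,0,0],"hand":1},
    {"linear":[0,-0.007,-0.53],"angular":[0,0,0],"hand":1},
    {"linear":[0,-0.007,-0.65],"angular":[0,0,0],"hand":1},
    {"linear":[0,-0.007,-0.71],"angular":[0,0,0],"hand":1},
    {"linear":[0,-0.007,-0.715],"angular":[0,0,0],"hand":1},
    {"linear":[0,-0.007,-0.715],"angular":[0,0,0],"hand":-1},
    {"linear":[0,-0.007,-0.715],"angular":[0,0,0],"hand":-1},
    {"linear":[0,-0.007,-0.715],"angular":[0,0,0],"hand":-1},
    {"linear":[0,-0.007,-0.715],"angular":[0,0,0],"hand":-1},
    {"linear":[0,-0.007,-0.715],"angular":[0,0,0],"hand":-1},
    {"linear":[0,-0.007,-0.715],"angular":[0,0,0],"hand":-1},
  ],
  squeeze=30,
)

```text
t: 9.12
tool_pos: [0.4919, -0.3459, 0.0326]
eef_rot: [0.001, 0.989, 0.146, 0.001]
wrist_force: [-0.7, 2.2, 6.1]
gripper_width: 0.622
grasp_force: 30.4
```

Emit:
jog_arm(
  plan=[
    {"linear":[0,0,0.15],"angular":[0,0,0],"hand":-1},
    {"linear":[0,0,0.35],"angular":[0,0,0],"hand":-1},
    {"linear":[0,0.1,0.5],"angular":[0,0,0],"hand":-1},
    {"linear":[0,0.25,0.5],"angular":[0,0,0],"hand":-1},
    {"linear":[0,0.42,0.5],"angular":[0,0,0],"hand":-1},
    {"linear":[0,0.59,0.5],"angular":[0,0,0],"hand":-1},
    {"linear":[0,0.75,0.5],"angular":[0,0,0],"hand":-1},
    {"linear":[0,0.88,0.5],"angular":[0,0,0],"hand":-1},
    {"linear":[0,0.97,0.5],"angular":[0,0,0],"hand":-1},
    {"linear":[0,1,0.5],"angular":[0,0,0],"hand":-1},
  ],
)

```text
t: 10.38
tool_pos: [0.4906, -0.0436, 0.1811]
eef_rot: [-0.0, 0.989, 0.147, 0.0]
wrist_force: [-1.1, -0.3, -0.8]
gripper_width: 0.626
grasp_force: 32.1
```

Emit:
jog_arm(
  plan=[
    {"linear":[0,0.1,0],"angular":[0,0,0],"hand":-1},
    {"linear":[0,0.2,0],"angular":[0,0,0],"hand":-1},
    {"linear":[0,0.25,0],"angular":[0,0,0],"hand":-1},
    {"linear":[0,0.25,0],"angular":[0,0,0],"hand":-1},
    {"linear":[0,0.25,0],"angular":[0,0,0],"hand":-1},
  ],
)

```text
t: 11.0
tool_pos: [0.4908, 0.0281, 0.1807]
eef_rot: [0.0, 0.989, 0.145, -0.0]
wrist_force: [0.3, -0.4, -1.0]
gripper_width: 0.621
grasp_force: 32.1
```

Run:
```python
from h import *
o=get_obs();print(o["tool_pos"],o["eef_rot"],o["joints"].round(2),o["t"],o["grasp_force"])
p,d,c=cam("scene"); cv2.imwrite("pics/s4.png",p[:,:,::-1]);P=pts(d,c)
h=cv2.cvtColor(p,cv2.COLOR_RGB2HSV)
m=((h[...,0]<6)|(h[...,0]>174))&(h[...,1]>150)&(P[...,2]>.12)&(P[...,1]<.1)&(P[...,0]<.6)
print(m.sum(),P[m].min(0) if m.any() else 0,P[m].max(0) if m.any() else 0)
```

```text
[0.49083521 0.02808434 0.18074643] [ 4.57421397e-04  9.89480331e-01  1.44666678e-01 -1.35668533e-04] [ 0.06  0.25 -0.23  2.01  0.08  0.89 -1.5 ] 11.0 32.139442563056946
298 [ 0.46105943 -0.00054448  0.21358885] [0.49776678 0.0591215  0.26742539]
```

View pics/s4.png

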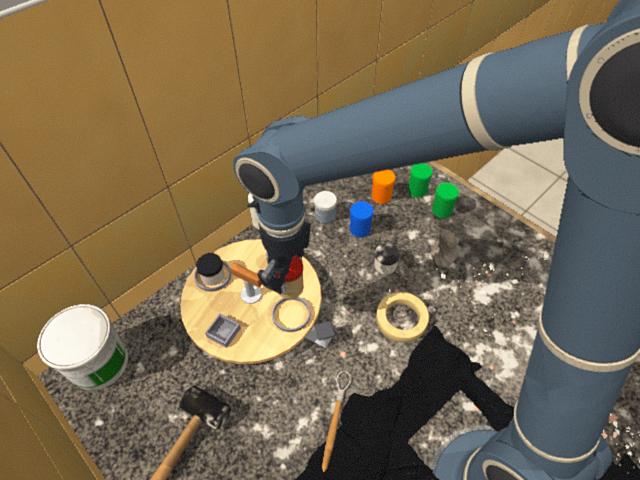

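The scene view shows the pot held upright at (293,275) above the ring (293,315), and the handle at (245,273). I'll check the wrist camera's clearance to the handle before lowering.

Run:
```python
from h import *
z=np.load("w2.npz");print(-z["R"].T@z["t"]-[.5859,.0604,.2458])
```

```text
[0.0697579  0.02123446 0.13488841]
```

Emit:
jog_arm(
  plan=[
    {"linear":[0,0,-0.08],"angular":[0,0,0],"hand":-1},
    {"linear":[0,0,-0.18],"angular":[0,0,0],"hand":-1},
    {"linear":[0,0,-0.26],"angular":[0,0,0],"hand":-1},
    {"linear":[0,0,-0.31],"angular":[0,0,0],"hand":-1},
    {"linear":[0,0,-0.34],"angular":[0,0,0],"hand":-1},
    {"linear":[0,0,-0.355],"angular":[0,0,0],"hand":-1},
    {"linear":[0,0,-0.363],"angular":[0,0,0],"hand":-1},
    {"linear":[0,0,-0.363],"angular":[0,0,0],"hand":-1},
    {"linear":[0,0,-0.363],"angular":[0,0,0],"hand":-1},
  ],
)

```text
t: 12.18
tool_pos: [0.4914, 0.0298, 0.0727]
eef_rot: [0.0, 0.989, 0.146, 0.001]
wrist_force: [-0.2, -0.8, 3.0]
gripper_width: 0.621
grasp_force: 31.8
```

Emit:
jog_arm(
  plan=[
    {"linear":[0,0,0],"angular":[0,0,0],"hand":1},
    {"linear":[0,0,0],"angular":[0,0,0],"hand":1},
    {"linear":[0,0,0],"angular":[0,0,0],"hand":1},
    {"linear":[0,0,0],"angular":[0,0,0],"hand":1},
    {"linear":[0,0,0.1],"angular":[0,0,0],"hand":1},
    {"linear":[0,0,0.25],"angular":[0,0,0],"hand":1},
    {"linear":[0,0,0.4],"angular":[0,0,0],"hand":1},
    {"linear":[0,0,0.55],"angular":[0,0,0],"hand":1},
    {"linear":[0,0,0.6],"angular":[0,0,0],"hand":1},
    {"linear":[0,0,0.6],"angular":[0,0,0],"hand":1},
  ],
)

```text
t: 13.42
tool_pos: [0.4909, 0.0298, 0.2523]
eef_rot: [0.0, 0.989, 0.146, 0.001]
wrist_force: [0.9, -0.6, -0.4]
gripper_width: 0.997
grasp_force: 0.0
```

Run:
```python
from h import *
o=get_obs();print(o["tool_pos"],o["t"])
p,d,c=cam("wrist"); cv2.imwrite("pics/w5.png",p[:,:,::-1]);P=pts(d,c)
h=cv2.cvtColor(p,cv2.COLOR_RGB2HSV)
m=((h[...,0]<6)|(h[...,0]>174))&(h[...,1]>150)&(P[...,2]>.1)&(P[...,2]<.13)
w=P[m];A=np.c_[w[:,:2],np.ones(len(w))];print(w.mean(0),cv2.minEnclosingCircle(w[:,:2].astype(np.float32)),np.linalg.lstsq(A,w[:,2],rcond=None)[0])
m=(P[...,2]>.12)&(P[...,2]<.142)&(np.hypot(P[...,0]-.586,P[...,1]-.06)<.045)
print(cv2.minAreaRect(P[m][:,:2].astype(np.float32)))
```

```text
[0.49092194 0.02977864 0.25225735] 13.425
[0.49011026 0.03038357 0.11556489] ((0.4887891411781311, 0.029741646721959114), 0.02736956998705864) [-0.01677596 -0.00526943  0.12394707]
((0.586142361164093, 0.059778086841106415), (0.06984830647706985, 0.01593060977756977), 17.264127731323242)
```

View pics/w5.png

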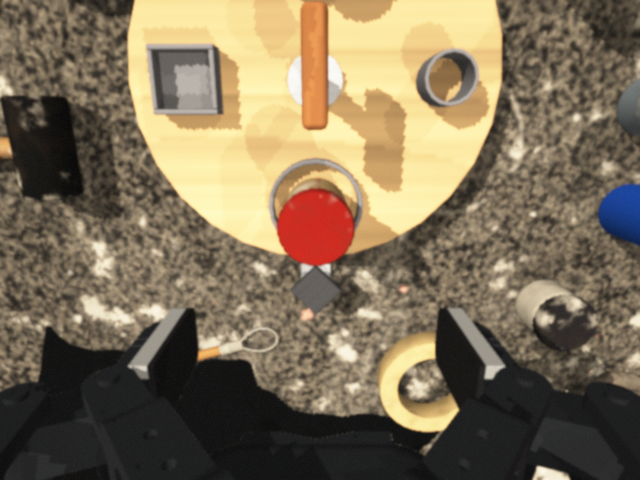

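The pot's lid (316,228) sits about 2 mm from the pocket centre, upright, with its top at 0.116 m. The pocket is still at the pointer (316,288), and the gripper is clear.

```bash
python3 -c "
from h import *
print(manip.close_job())"
```

```text
the job is handed in; nothing more can be done
None
```

The empty pocket is at the pointer (within about 1°), the tallest pot (red lid) stands upright in it about 2 mm off centre, the gripper is clear, and the job is handed in at about 13.5 s; no verdict came back.

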